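# Proof-pull a stud bonded to a coated panel

## Task

Take the coupling pin (the one with the tall plain cylindrical grip) out of the accessory block, push it fully home through the fork of the spring pull gauge and the tongue of the bonded test stud, and let go of it. Then take the gauge's pull handle and draw the sprung rod out until its pointer is in line with the set index on the scale, without pulling clearly past it, and finish while still holding it steady at that mark. Leave the other things on the bench where they are.

Things in the scene. Friction and masses are not known exactly. Their poses are not given: they have to be found in the camera images.
- pin_grip (a point): Grip point of the loose upright coupling pin, on its axis, 24 mm above its shoulder; z up along the pin. Shank 8 mm diameter, 36 mm long, foot tapered to 4 mm over the last 7 mm; above it a ringed cylindrical grip, 16 mm diameter, 38 mm tall, whose flat underside is the shoulder. Starts in a hole of the block, shoulder resting on the block's top: draw it 40 mm straight up to clear. About 60 g.
- pin_shoulder (a point): Centre of the underside of the pin's grip (the shoulder), on the pin's axis, 24 mm below the grip point and 36 mm above the foot.
- block: Fixed grey plastic accessory block, 150 x 50 x 42 mm, origin under its centre, x along its length. Three holes in a row at x = -50, 0 and +50 mm, one each for the coupling pin, the hook adaptor and the cone adaptor, in any order. It stands to the right or to the left of the test stand.
- hook_mid (a point): Hook adaptor in the block (an 8 mm shank, a disc 22 mm wide and a small open hook, top about 42 mm above the block): leave it alone. Point on its axis 10 mm above the block's top.
- cone_mid (a point): Cone adaptor in the block (22 mm wide, tapering upward, 30 mm tall above the block): leave it alone. Point on its axis 10 mm above the block's top.
- stand: Fixed pull-test stand: base plate 335 x 120 mm, top 15 mm above the bench; its x = pull direction, level, roughly to the robot's left; pull axis 80 mm above the bench. At its -x end a bracket holds a grey coated panel upright, 150 mm wide along y, 30 to 130 mm above the bench, face 46 mm behind the pin holes. The stud bonded to it has a tongue lying between the cheeks of the gauge's fork.
- fork_hole (a point): Centre of the upper rim of the fork's pin hole, 89.5 mm above the bench; x = pull direction, z up. Two cheeks 34 x 30 mm, 5 mm thick, hole 11 mm; the stud's tongue between them, 6 mm thick, hole 12 mm. All holes in line at the start. Pin fully home: its shoulder rests on the upper cheek, at this point. Over 50 mm of room under the fork for the shank.
- stud_hole (a point): Centre of the hole in the stud's tongue at the tongue's top face, 6.5 mm below the fork hole's upper rim; fixed.
- gauge (a joint): Slide of the whole gauge on its rail carriage along the pull, m: 0 = home (holes in line), up to 0.045. It runs almost freely (0.5 N), so only the pin lets the gauge be loaded; with the pin in, the load takes up about 3 to 4 mm of play.
- rod (a joint): Extension of the sprung rod out of the gauge's tube, m: 0 = fully in, stop at 0.080. The spring pulls back with about 1.3 N + 160 N/m (about 7 N at 0.035, 10 N at 0.055).
- index (a joint): Position of the set index on the scale, m, on the same scale as the rod: the pointer is in line with it when joint rod equals this value. Clamped by its thumb screw; differs from run to run, 0.032 to 0.056.
- handle (a point): Middle of the black pull handle on the rod's end, on the pull axis, 80 mm above the bench; x = pull direction. A spool: waist 20 mm diameter, 34 mm long, between flanges 36 mm diameter; its near end 23 mm from the tube's mouth. Take the waist from above, fingers closing across the rod (along y), and pull along +x; the end flange keeps fingers from slipping off.
- pointer (a point): Tip of the pointer of the rod: a black upright tab 3 mm thick and 10 mm wide, standing in the slot of the white scale on top of the gauge, 108.5 mm above the bench. It moves with the rod along x.
- set_mark (a point): Middle of the set index: a steel saddle on the scale with two upright blades 3 mm thick, one on each side of the pointer's lane. In line when pointer and blades make one straight line across the scale.
- tin: Loose closed paint tin, 85 mm diameter, 90 mm tall, origin under its centre, on the other side of the stand from the block: leave it alone.
- jar: Loose glass jar, 54 mm diameter, 70 mm tall, beyond the stand: leave it alone.
- applicator: Loose steel film applicator frame, 90 x 50 x 28 mm, beyond the stand: leave it alone.
- can2: Loose large tin, 100 mm diameter, 120 mm tall, beyond the stand: leave it alone.

How it is judged:
On the way, in this order (a step that is already met when the one before it is completed fails the run):
1. the pin is fully home through fork and tongue and let go, the rod still in (z of pin_shoulder in the frame of fork_hole between -0.004 and 0.004 m and horizontal distance between pin_shoulder and fork_hole below 0.005 m and contact force between the fingers and pin below 0.1 N and value of joint rod below 0.01 m), for 0.2 s.
2. the pointer is drawn in line with the set index by the fingers (x of pointer in the frame of set_mark between -0.004 and 0.004 m and contact force between the fingers and rod above 2 N), for 0.3 s.
At the end, for the whole second after the job is handed in: The fingers still hold the pull handle, the pointer stands steady within 4 mm of the set index, and the load goes through the pin: its shoulder within 4 mm of the fork's top, on the hole within 5 mm, the fork hole still within 6 mm of the stud's hole, the pin not touched by the fingers (all of step 2 and velocity of joint rod between -0.01 and 0.01 m/s and z of pin_shoulder in the frame of fork_hole between -0.004 and 0.004 m and horizontal distance between pin_shoulder and fork_hole below 0.005 m and horizontal distance between fork_hole and stud_hole below 0.006 m and contact force between the fingers and pin below 0.1 N); the arm keeps its last pose, push and grip.
It fails at once if the pointer was pulled more than 12 mm past the set index (x of pointer in the frame of set_mark above 0.012 m).
It fails at once if a bystander was disturbed (distance of any of hook_mid, cone_mid from where it was at the start of the episode above 0.02 m or distance of any of tin, jar, applicator, can2 from where it was at the start of the episode above 0.03 m).
It also fails if it takes over 72 s, if anything falls off the work surface, if the arm or the gripper's body presses on something with over 40 N, if the wrist force passes 120 N, or if a joint passes its speed limit or range.

## Robot

A 6-joint arm with a two-finger parallel gripper is mounted at the origin on the work surface. World frame = base frame: x ahead of the robot, y to its left, z up, the work surface at z = 0. Lengths are in m, angles in rad, forces in N, time in s.
With the tool pointing down it reaches from about 0.35 to 0.975 m from the base axis. Payload 4.9 kg.
Tool frame: the origin (TCP) lies on the centre line of the jaws, within the pads' length; the fingertips stand 11 mm ahead of it and the grasp point (between the pads) lies 8 mm behind it; z points along the fingers, y is the direction in which the jaws open and shut (so a half turn about z gives the same grasp; the last joint's range is limited). The gripper opens to 85 mm and grips with 20 to 120 N. Pads are 22 mm wide; open, the fingers measure 114 mm over their backs; the gripper's body (76 mm by 85 mm) begins 54 mm behind the grasp point. The pads swing forward as they close: fully open they stand 13 mm farther back than shut.
Start: joints at [-1.335, 0.053, 1.613, -0, 1.476, -0.119], TCP at [0.217, -0.586, 0.242] pointing down, gripper open.
Joint ranges: [-3.01, 3.01], [-1.01, 2.22], [0.06, 2.58], [-1.02, 4.17], [0.09, 2.62], [-3.14, 3.14]. Speed limits (rad/s): [2.57, 2.57, 3.14, 3.14, 3.14, 3.14].

## Interface

Orientations are given as a rotation vector (axis times angle).
In Python, from station import ctrl gives the robot as it stands.
- The arm moves only by the shell command python3 -m crank 'ROWS' [OPENING] [FORCE]. ROWS is JSON, a list of rows, each an object of numbers: "x", "y", "z": the shift along the tool's x, y, z as a fraction of full scale; "roll": the turn about the tool's z as a fraction of full scale. In form: [{"x": .., "y": .., "z": .., "roll": ..}, ...]. A call has 1 to 10 rows; each row shifts and turns the commanded pose from where the row before left it, along the tool's axes as they then stand; what a row does not reach is not made up. Full scale, the value 1, is 0.06 m for a shift and 0.12 rad for a turn. A row lasts 1/8 s, in which the tool goes at most 62.5 mm and 10.7 degrees, less where a joint would pass 70% of its speed; a pose out of reach is approached as far as the arm can. A call with a number of a shift or a turn outside -1 to 1 is refused whole. A call with a gripper value outside its range is refused whole. OPENING is the closure, from 0 (fully open) to 1 (shut), set as the call begins (- or left out, the last holds). The fingers move at their own pace and stop on an object; FORCE is the grip in N (left out, the last holds). Time passes only in rows, so rows that do not move let the fingers close. It gives the time, the measured TCP pose, the force and the opening at its end, in the units of the state.
- ctrl.get_obs(): the state, without advancing time (a new reading comes with each control period).
- ctrl.get_image(name): name is "scene" or "top" or "wrist"; returns a dict with "img" (384x512x3 uint8, red, green, blue), "K" (3x3 intrinsics, pixels), "rvec" (rotation vector, rad) and "tvec" (3), from world to camera coordinates, as OpenCV has them. Camera axes: x right, y down, z forward; pixel columns grow to the right and rows downward; lengths in m; the calibration is good to about 2 mm. A picture is of the moment at which its call begins. There is no depth.
- ctrl.finish_job(): hands the job in, once; it reports no verdict.
The state is a dict: "t": time; "q": joint angles; "dq": joint speeds; "effort": joint torques, N m; "tool_pos": TCP position; "tool_rot": TCP orientation; "contact_force": force on the tool from outside, world axes, zero at the start; "wrist_torque": the same for the moment, N m; "opening": finger opening in m.
Only numpy, scipy, OpenCV 4.12 (cv2) and the standard library are available. Lean on these libraries where they do the work, as an engineer would, in place of code of your own. Each camera call takes 0.05 s, during which the arm holds its last target.

## Working session

There is one attempt and no reset: what is moved stays moved. The work goes in short steps, Python scripts to look and compute and a shell command to move; the robot and the scene stay as the last step left them, time stands still between calls to the robot, and variables do not carry over. Pictures are saved under pics/ and viewed, and the job is handed in when it is done.

```bash
ls; mkdir -p pics; cat > h.py <<'E'
import numpy as np, cv2, json
from station import ctrl
def snap(name, fn, crop=None, scale=1):
    d=ctrl.get_image(name); im=d["img"][:,:,::-1]
    np.savez('pics/'+fn+'.npz',**d)
    cv2.imwrite('pics/'+fn+'.full.png',im)
    show(fn,fn,crop,scale); return d
def show(src,out,crop=None,scale=1):
    im=cv2.imread('pics/'+src+'.full.png')
    if crop: im=im[crop[1]:crop[3],crop[0]:crop[2]]
    im=cv2.resize(im,None,fx=scale,fy=scale,interpolation=cv2.INTER_CUBIC)
    cv2.imwrite('pics/'+out+'.png',im)
def load(fn): return np.load('pics/'+fn+'.npz')
def atz(fn,u,v,z):
    d=load(fn);R,_=cv2.Rodrigues(d['rvec']);C=-R.T@d['tvec'].ravel()
    r=R.T@np.linalg.inv(d['K'])@np.array([u,v,1.]);return C+r*(z-C[2])/r[2]
def proj(fn,P):
    d=load(fn);return cv2.projectPoints(np.array(P,float).reshape(-1,3),d['rvec'],d['tvec'],d['K'],None)[0].reshape(-1,2)
def tri(obs):
    A=[];b=[]
    M=np.zeros((3,3));v=np.zeros(3)
    for fn,u,w in obs:
        d=load(fn);R,_=cv2.Rodrigues(d['rvec']);C=-R.T@d['tvec'].ravel()
        r=R.T@np.linalg.inv(d['K'])@np.array([u,w,1.]);r/=np.linalg.norm(r)
        Q=np.eye(3)-np.outer(r,r);M+=Q;v+=Q@C
    return np.linalg.solve(M,v)
E
python3 - <<'E'
from h import *
for n in ['scene','top','wrist']: snap(n,n+'0',None,1.5)
o=ctrl.get_obs();print(o)
for n in ['scene','top','wrist']:
    d=load(n+'0');R,_=cv2.Rodrigues(d['rvec']);print(n,-R.T@d['tvec'].ravel(),R.round(2).tolist(),d['K'][0,0])
E
```

```text
pics
{'t': 0.15, 'q': array([-1.33500934e+00,  5.32376170e-02,  1.61398821e+00,  1.56135129e-05,
        1.47600874e+00, -1.19009307e-01]), 'dq': array([-0.00107793, -0.00303086, -0.00313921, -0.00026365,  0.00086198,
        0.00159769]), 'effort': array([ 6.98095319e-04, -3.94242096e+01, -3.70721698e+01,  9.10444157e-06,
        4.74886241e-03,  1.81954317e-05]), 'tool_pos': array([ 0.21701185, -0.58560909,  0.24131959]), 'tool_rot': array([-3.09067516e+00, -5.54102485e-01,  1.26067988e-04]), 'contact_force': array([-0.41109014, -0.15185935,  0.61130313]), 'wrist_torque': array([-0.01758313,  0.00130872, -0.03673058]), 'opening': 0.08541436386084565}
scene [0.92023978 0.56174286 0.91240972] [[-0.85, 0.52, -0.0], [0.41, 0.67, -0.62], [-0.32, -0.53, -0.78]] 410.1410510828935
top [0.35537541 0.00533642 1.17731582] [[-0.04, -1.0, -0.01], [-0.97, 0.04, -0.22], [0.22, -0.0, -0.97]] 457.73959946266325
wrist [ 0.28362372 -0.56225943  0.37374981] [[0.35, -0.94, -0.0], [-0.9, -0.33, 0.28], [-0.26, -0.09, -0.96]] 290.04296258229334
```

View pics/scene0.png

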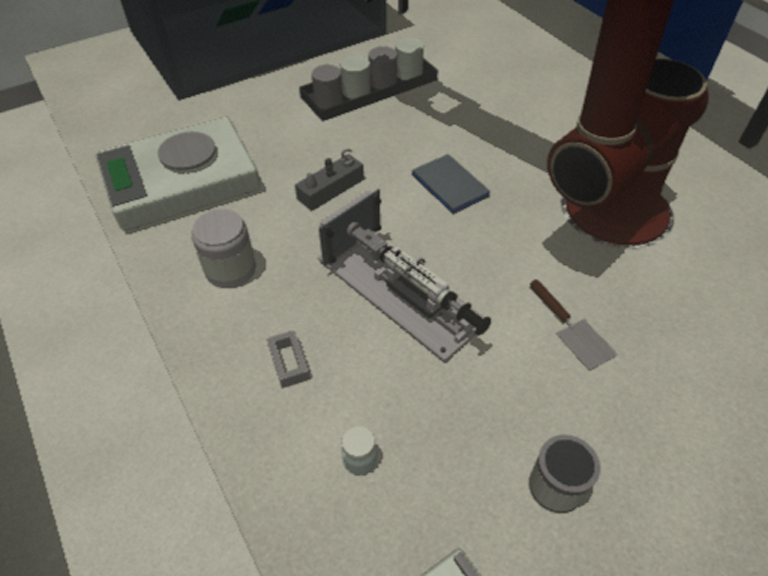

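View pics/top0.png

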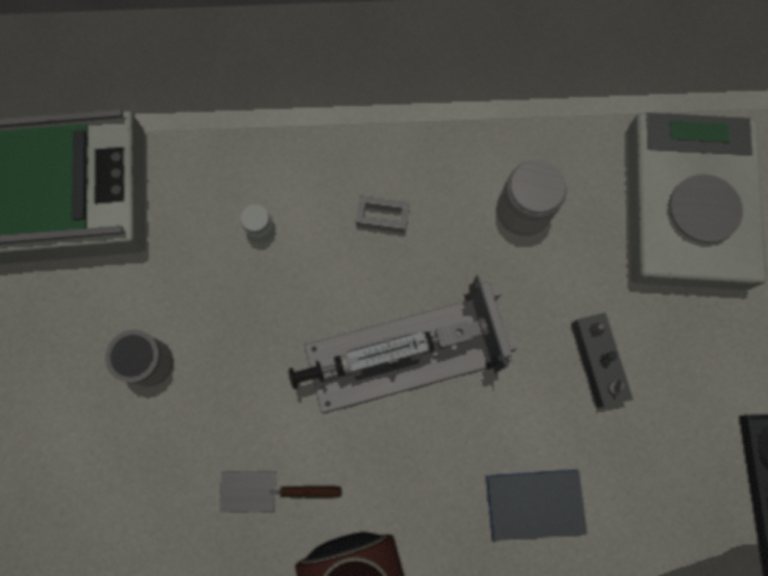

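View pics/wrist0.png

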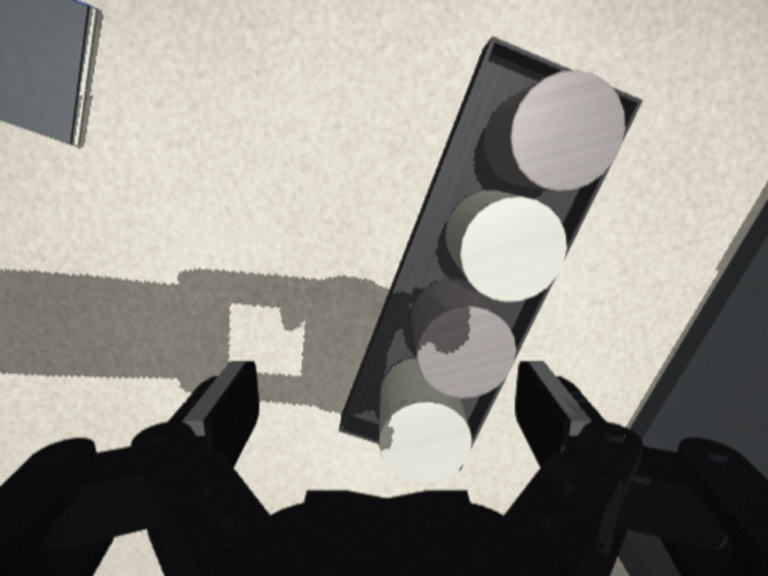

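```bash
python3 - <<'E'
from h import *
show('scene0','a1',(185,85,345,245),5)
show('top0','a2',(180,180,360,280),4.4)
show('top0','a3',(370,195,440,285),8)
E
```

```text
(no output)
```

View pics/a1.png

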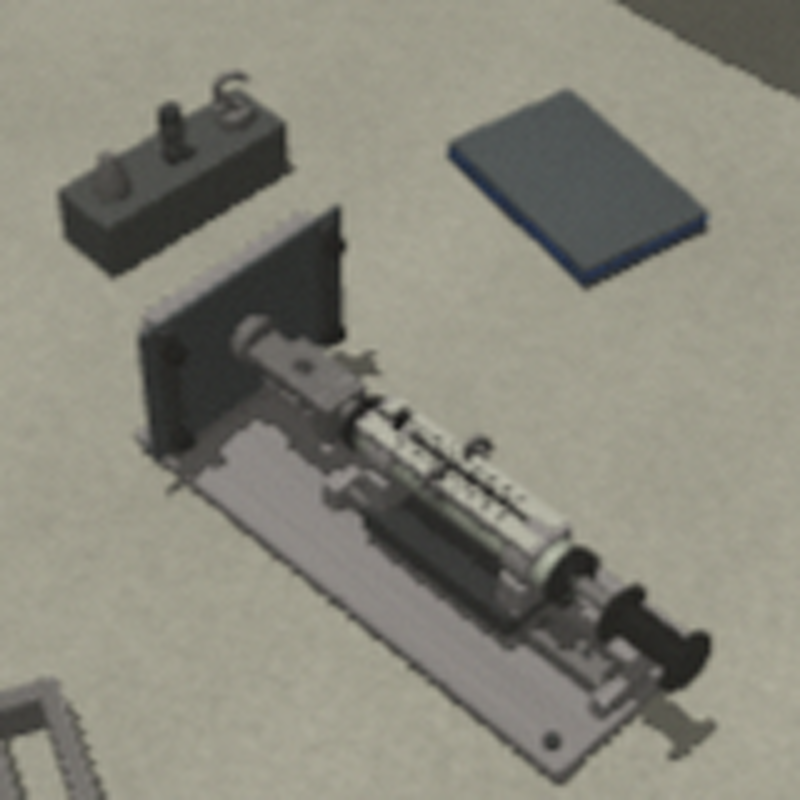

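View pics/a2.png

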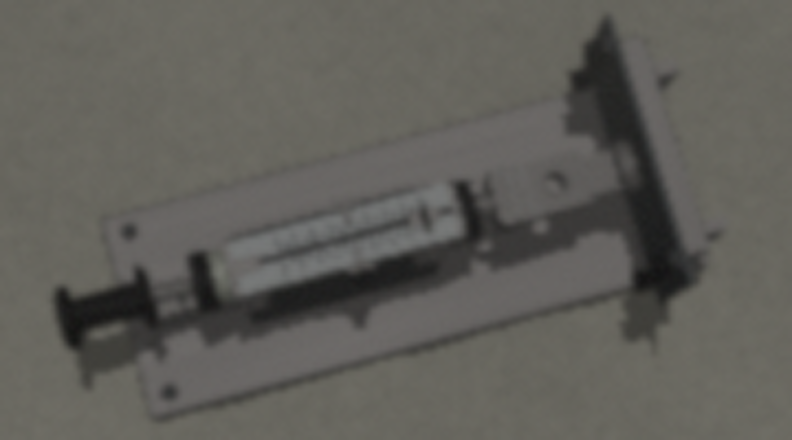

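View pics/a3.png

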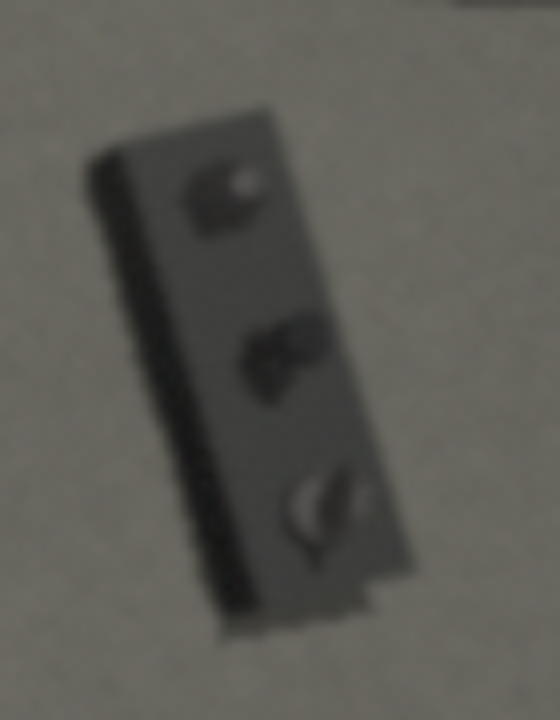

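```bash
python3 - <<'E'
from h import *
print('pin',atz('top0',408.5,236.9,.08),atz('scene0',219,106.2,.08),tri([('top0',408.5,236.9),('scene0',219,106.2)]))
print('fork',atz('top0',306.4,221.1,.0895),atz('scene0',246,158.2,.0895),tri([('top0',306.4,221.1),('scene0',246,158.2)]))
print('handle',atz('top0',204.3,249.5,.08),atz('scene0',316,213,.08),tri([('top0',204.3,249.5),('scene0',316,213)]))
c=[(110,150),(270,108),(412,570),(240,608)]
P=[atz('top0',u/8+370,v/8+195,.042) for u,v in c];print(np.round(P,4))
# base plate corners, z .015
c=[(104,217),(155,418)]
P=[atz('top0',u/4.4+180,v/4.4+180,.015) for u,v in c];print(np.round(P,4))
# wrist projection directions
o=ctrl.get_obs();R,_=cv2.Rodrigues(o['tool_rot']);print(R.round(3))
E
```

```text
pin [ 0.48838082 -0.37526819  0.08      ] [ 0.48602961 -0.37453609  0.08      ] [ 0.48737547 -0.37401812  0.08137374]
fork [ 0.53440057 -0.13144793  0.0895    ] [ 0.53322285 -0.12755982  0.0895    ] [ 0.53341406 -0.13053567  0.08761167]
handle [0.47638121 0.11595476 0.08      ] [0.47588982 0.12016912 0.08      ] [0.47552367 0.11744133 0.07712402]
[[ 0.5536 -0.333   0.042 ]
 [ 0.5651 -0.3847  0.042 ]
 [ 0.4198 -0.412   0.042 ]
 [ 0.4103 -0.3581  0.042 ]]
[[0.5352 0.1235 0.015 ]
 [0.4187 0.096  0.015 ]]
[[ 0.938  0.347 -0.   ]
 [ 0.347 -0.938  0.002]
 [ 0.    -0.002 -1.   ]]
```

```bash
cat >> h.py <<'E'
def plan(x=None,y=None,z=None,yyaw=None):
    o=ctrl.get_obs();R,_=cv2.Rodrigues(o['tool_rot']);p=o['tool_pos']
    cy=np.arctan2(R[1,1],R[0,1]); 
    t=np.array([p[0] if x is None else x,p[1] if y is None else y,p[2] if z is None else z])
    if yyaw is None: yyaw=cy
    dy=(yyaw-cy+np.pi/2)%np.pi-np.pi/2 if False else yyaw-cy
    dy=(dy+np.pi)%(2*np.pi)-np.pi
    ty=np.array([np.cos(yyaw),np.sin(yyaw),0]);tx=np.array([-ty[1],ty[0],0])*1.0
    tx=np.cross(ty,[0,0,-1])
    d=t-p
    print('t',round(o['t'],2),'tcp',p.round(4),'yyaw',round(cy,3),'tilt',R[:,2].round(4),'F',np.round(o['contact_force'],1),'op',round(o['opening'],4))
    print('ROLL total/.12:',round(-dy/.12,3),' then x,y,z total/.06:',np.round([d@tx/.06,d@ty/.06,-d[2]/.06],3))
E
python3 - <<'E'
from h import *
plan(.487,-.374,.19,-1.393)
E
```

```text
t 0.15 tcp [ 0.217  -0.5856  0.2413] yyaw -1.216 tilt [-4.0e-04  1.6e-03 -1.0e+00] F [-0.4 -0.2  0.6] op 0.0854
ROLL total/.12: 1.475  then x,y,z total/.06: [ 5.053 -2.675  0.855]
```

```bash
python3 -m crank '[{"roll":0.75},{"roll":0.725},{"x":0.5,"y":-0.27},{"x":0.8,"y":-0.42,"z":0.1},{"x":0.9,"y":-0.48,"z":0.2},{"x":0.9,"y":-0.48,"z":0.2},{"x":0.9,"y":-0.48,"z":0.2},{"x":0.7,"y":-0.37,"z":0.155},{"x":0.35,"y":-0.175},{}]' 0 40
python3 - <<'E'
from h import *
snap('wrist','w1',None,1.5)
plan(.487,-.374,.19,-1.393)
print(proj('w1',[[.487,-.374,.08],[.487,-.374,.042]]))
E
```

```text
t 0.2 tcp [ 0.217  -0.5857  0.2415] yyaw -1.216 tilt [-3.0e-04  1.3e-03 -1.0e+00] F [-0.1 -0.1 -0.3] op 0.085
ROLL total/.12: 1.475  then x,y,z total/.06: [ 5.053 -2.677  0.858]
[[ 113.44106162 -255.52326721]
 [ 134.71762647 -201.84487524]]validation failed for argument at $[0]...
```

View pics/w1.png

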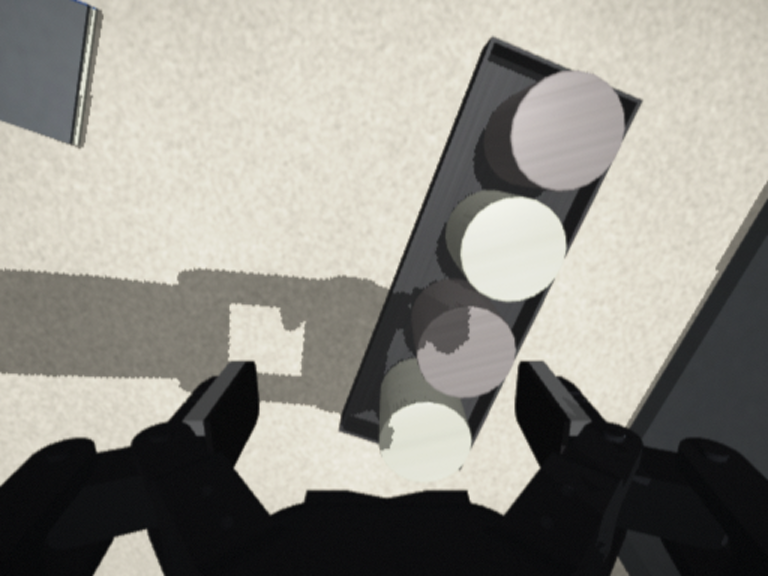

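The move was refused and nothing moved (same picture as before). All keys are probably required in each row.

```bash
python3 -m crank '[{"x":0,"y":0,"z":0,"roll":0.75},{"x":0,"y":0,"z":0,"roll":0.725},{"x":0.5,"y":-0.27,"z":0,"roll":0},{"x":0.8,"y":-0.42,"z":0.1,"roll":0},{"x":0.9,"y":-0.48,"z":0.2,"roll":0},{"x":0.9,"y":-0.48,"z":0.2,"roll":0},{"x":0.9,"y":-0.48,"z":0.2,"roll":0},{"x":0.7,"y":-0.37,"z":0.155,"roll":0},{"x":0.35,"y":-0.175,"z":0,"roll":0},{"x":0,"y":0,"z":0,"roll":0}]' 0 40
python3 - <<'E'
from h import *
snap('wrist','w2',None,1.5)
plan(.487,-.374,.19,-1.393)
print(proj('w2',[[.487,-.374,.08],[.487,-.374,.042]])*1.5)
E
```

```text
t: 1.45
tool_pos: [0.4879, -0.3732, 0.1905]
tool_rot: [-3.128, -0.283, 0.001]
contact_force: [-0.4, -0.3, 0.1]
opening: 0.0853
t 1.5 tcp [ 0.4871 -0.3741  0.1908] yyaw -1.392 tilt [-7.e-04  0.e+00 -1.e+00] F [-0.1 -0.2 -0.2] op 0.0853
ROLL total/.12: 0.012  then x,y,z total/.06: [-0.002 -0.002  0.013]
[[385.86224837 292.24927651]
 [385.97428027 276.08525219]]
```

View pics/w2.png

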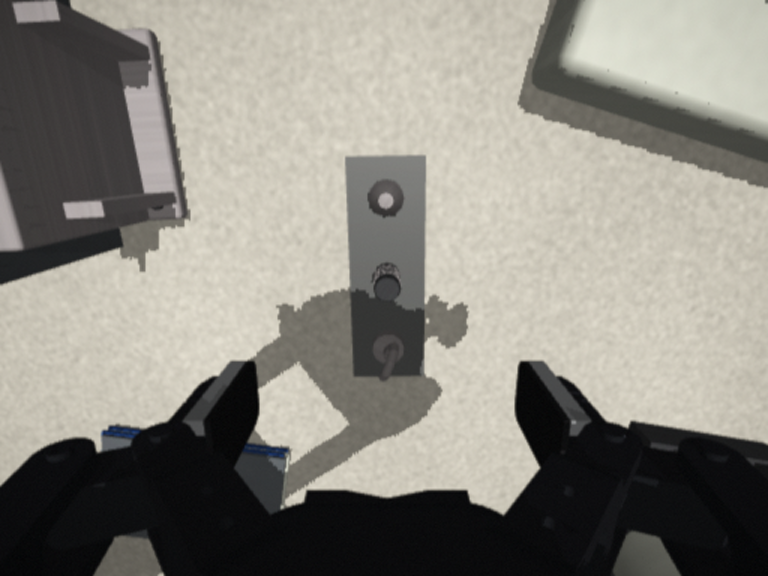

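```bash
python3 - <<'E'
from h import *
show('w2','w2z',(225,100,290,255),5)
print(atz('w2',387/1.5,288/1.5,.08))
plan(*atz('w2',387/1.5,288/1.5,.08)[:2],.058)
E
```

```text
[ 0.48965112 -0.37418708  0.08      ]
t 1.5 tcp [ 0.4871 -0.3741  0.1908] yyaw -1.392 tilt [-7.e-04  0.e+00 -1.e+00] F [-0.1 -0.2 -0.2] op 0.0853
ROLL total/.12: -0.0  then x,y,z total/.06: [0.041 0.009 2.213]
```

View pics/w2z.png

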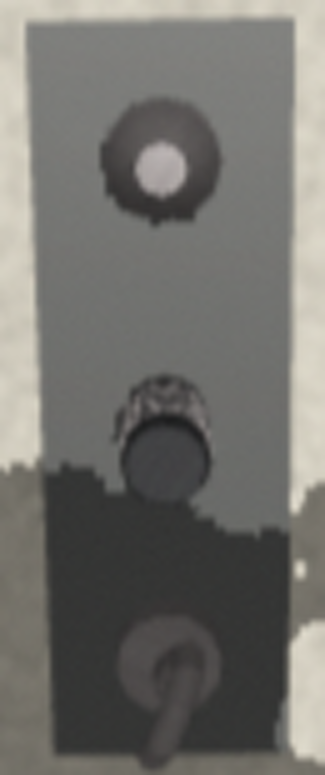

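```bash
python3 -m crank '[{"x":0.03,"y":0.01,"z":0.3,"roll":0},{"x":0,"y":0,"z":0.5,"roll":0},{"x":0,"y":0,"z":0.6,"roll":0},{"x":0,"y":0,"z":0.5,"roll":0},{"x":0,"y":0,"z":0.31,"roll":0},{"x":0,"y":0,"z":0,"roll":0}]' 0 40
python3 -m crank '[{"x":0,"y":0,"z":0,"roll":0},{"x":0,"y":0,"z":0,"roll":0},{"x":0,"y":0,"z":0,"roll":0},{"x":0,"y":0,"z":0,"roll":0},{"x":0,"y":0,"z":0,"roll":0},{"x":0,"y":0,"z":0,"roll":0},{"x":0,"y":0,"z":0,"roll":0},{"x":0,"y":0,"z":0,"roll":0}]' 1 40
python3 - <<'E'
from h import *
snap('wrist','w3',None,1.5)
plan()
E
```

```text
t: 2.25
tool_pos: [0.4873, -0.3742, 0.0561]
tool_rot: [-3.126, -0.277, 0.004]
contact_force: [0.4, -1.4, -0.5]
opening: 0.0855
t: 3.25
tool_pos: [0.4891, -0.3745, 0.0592]
tool_rot: [-3.129, -0.279, -0.0]
contact_force: [-1.9, 3.5, 5.5]
opening: 0.0143
t 3.3 tcp [ 0.4891 -0.3745  0.0592] yyaw -1.393 tilt [ 2.e-04  6.e-04 -1.e+00] F [-1.8  3.6  5.8] op 0.0136
ROLL total/.12: -0.0  then x,y,z total/.06: [ 0.  0. -0.]
```

View pics/w3.png

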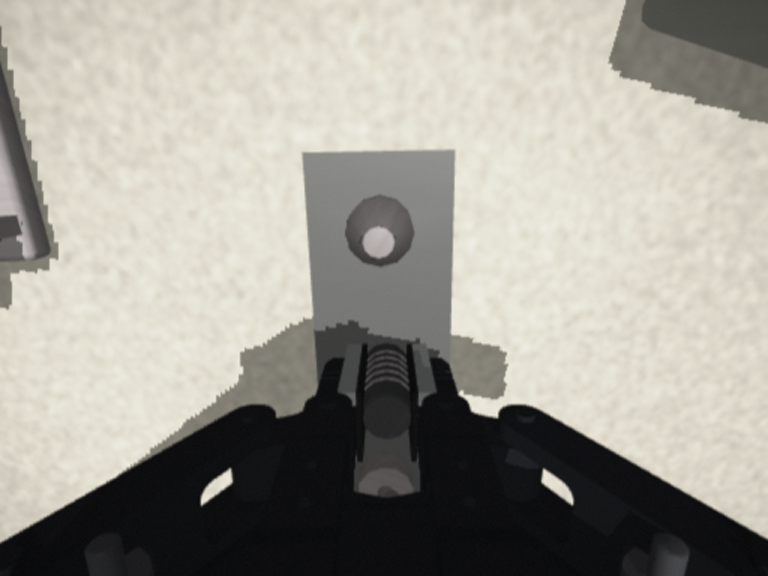

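```bash
python3 -m crank '[{"x":0,"y":0,"z":-0.15,"roll":0},{"x":0,"y":0,"z":-0.25,"roll":0},{"x":0,"y":0,"z":-0.3,"roll":0},{"x":0,"y":0,"z":-0.4,"roll":0},{"x":0,"y":0,"z":-0.5,"roll":0},{"x":0,"y":0,"z":-0.5,"roll":0},{"x":0,"y":0,"z":-0.4,"roll":0},{"x":0,"y":0,"z":-0.1,"roll":0},{"x":0,"y":0,"z":0,"roll":0}]' - 60
python3 - <<'E'
from h import *
snap('wrist','w4',None,1.5)
snap('scene','s4',(185,30,345,150),5)
plan(.534-.0565,-.130,.215,0.227)
E
```

```text
t: 4.42
tool_pos: [0.4889, -0.3749, 0.2149]
tool_rot: [3.128, 0.279, 0.001]
contact_force: [0.3, -0.5, -0.8]
opening: 0.0129
t 4.53 tcp [ 0.4883 -0.3743  0.2131] yyaw -1.393 tilt [-0.0015  0.0014 -1.    ] F [-0.8 -0.2 -1.2] op 0.013
ROLL total/.12: -13.5  then x,y,z total/.06: [ 4.008  0.741 -0.032]
```

View pics/w4.png

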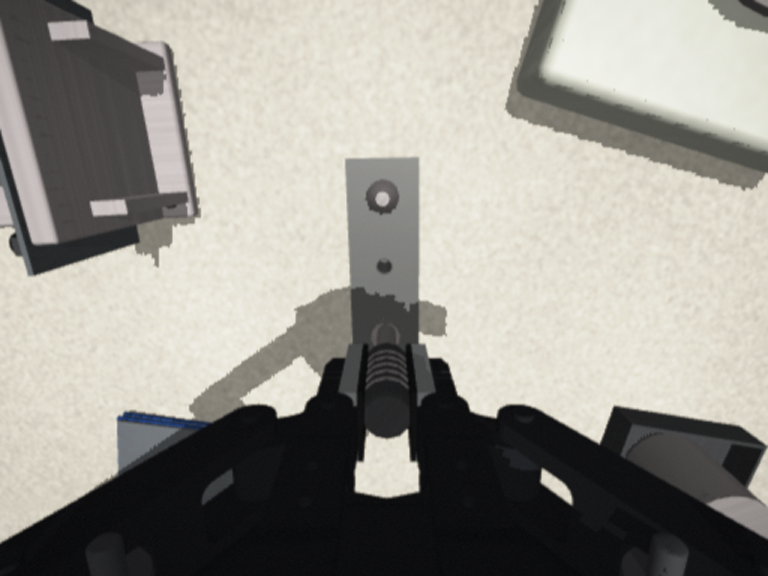

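View pics/s4.png

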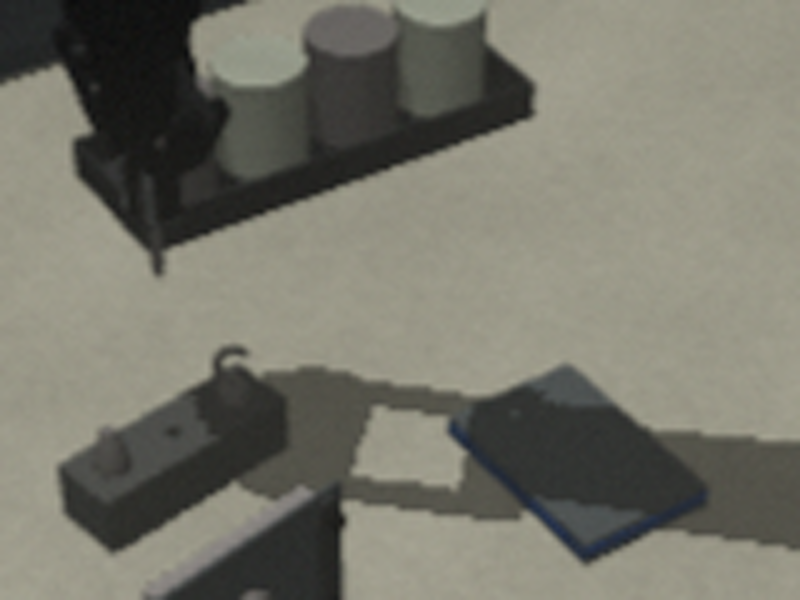

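```bash
python3 - <<'E'
from h import *
show('w4','w4z',(215,190,305,300),6)
o=ctrl.get_obs();print(o['tool_pos'])
R,_=cv2.Rodrigues(o['tool_rot'])
P=atz('w4',386/1.5,416/1.5,.2131+.0208);print(R.T@(P-o['tool_pos']))
plan(.548,-.192,.215,0.227)
E
```

```text
[ 0.48832681 -0.37431887  0.21306536]
[-0.00061565  0.00154334 -0.02083649]
t 4.53 tcp [ 0.4883 -0.3743  0.2131] yyaw -1.393 tilt [-0.0015  0.0014 -1.    ] F [-0.8 -0.2 -1.2] op 0.013
ROLL total/.12: -13.5  then x,y,z total/.06: [ 2.737  1.653 -0.032]
```

View pics/w4z.png

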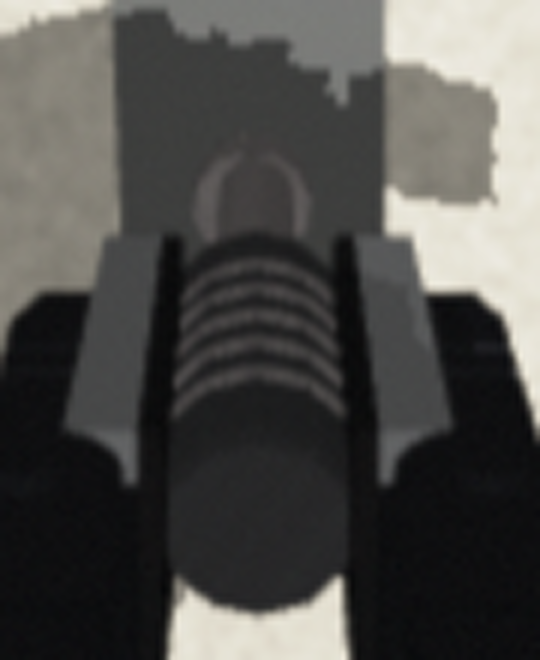

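```bash
python3 -m crank '[{"x":0,"y":0,"z":-0.1,"roll":-0.5},{"x":0,"y":0,"z":0,"roll":-1},{"x":0,"y":0,"z":0,"roll":-1},{"x":0,"y":0,"z":0,"roll":-1},{"x":0,"y":0,"z":0,"roll":-1},{"x":0,"y":0,"z":0,"roll":-1},{"x":0,"y":0,"z":0,"roll":-1},{"x":0,"y":0,"z":0,"roll":-1},{"x":0,"y":0,"z":0,"roll":-1},{"x":0,"y":0,"z":0,"roll":-1}]'
python3 -m crank '[{"x":0,"y":0,"z":0,"roll":-1},{"x":0,"y":0,"z":0,"roll":-1},{"x":0,"y":0,"z":0,"roll":-1},{"x":0.2,"y":0.1,"z":0,"roll":-1},{"x":0.5,"y":0.3,"z":0,"roll":0},{"x":0.6,"y":0.4,"z":0,"roll":0},{"x":0.6,"y":0.4,"z":0,"roll":0},{"x":0.5,"y":0.3,"z":0,"roll":0},{"x":0.3,"y":0.15,"z":0,"roll":0},{"x":0,"y":0,"z":0,"roll":0}]'
python3 - <<'E'
from h import *
snap('wrist','w5',None,1.5)
plan(.548,-.192,.215,0.227)
print(proj('w5',[.534,-.1305,.0895])*1.5)
E
```

```text
t: 5.78
tool_pos: [0.4883, -0.3742, 0.2185]
tool_rot: [-2.478, -1.927, 0.001]
contact_force: [0.5, -0.4, -0.0]
opening: 0.0138
t: 7.02
tool_pos: [0.5501, -0.1943, 0.2195]
tool_rot: [-1.953, -2.459, 0.001]
contact_force: [-0.6, 0.1, -0.1]
opening: 0.013
t 7.08 tcp [ 0.5501 -0.1953  0.2198] yyaw 0.228 tilt [-1.1e-03 -3.0e-04 -1.0e+00] F [-0.3 -0.4  0.1] op 0.0135
ROLL total/.12: 0.005  then x,y,z total/.06: [ 0.061 -0.021  0.079]
[[383.5828399  170.48070386]]
```

View pics/w5.png

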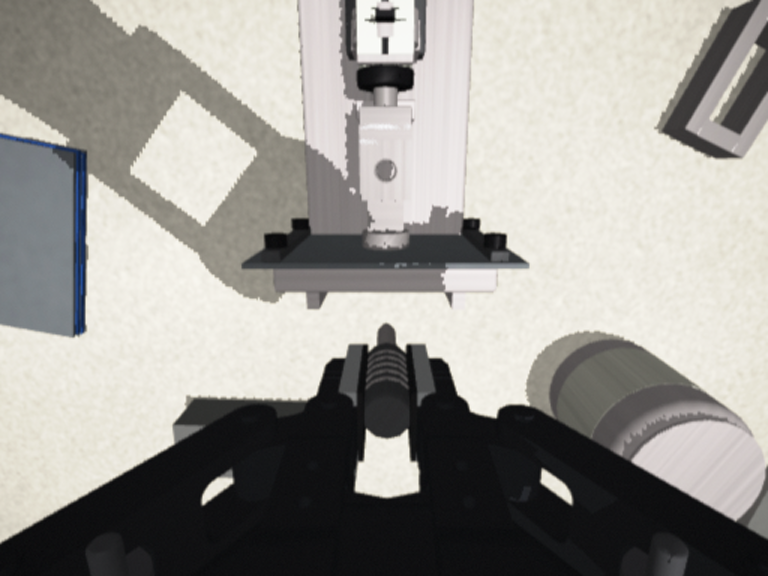

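```bash
python3 - <<'E'
from h import *
show('w5','w5z',(225,90,290,240),5)
o=ctrl.get_obs();R,_=cv2.Rodrigues(o['tool_rot']);p=o['tool_pos']
P=atz('w5',386/1.5,170/1.5,.0895);print(P,R.T@(P-p))
P=atz('w5',386/1.5,328/1.5,p[2]-.052);print(P,R.T@(P-p))
P=atz('w5',386/1.5,416/1.5,p[2]+.0208);print(P,R.T@(P-p))
E
```

```text
[ 0.53530948 -0.12991717  0.0895    ] [0.06699352 0.00051039 0.13026282]
[ 0.55090154 -0.19611922  0.16776474] [-0.00102106  0.00067584  0.05199928]
[ 0.55087509 -0.19537577  0.24056474] [-0.00029234  0.00073368 -0.02080086]
```

View pics/w5z.png

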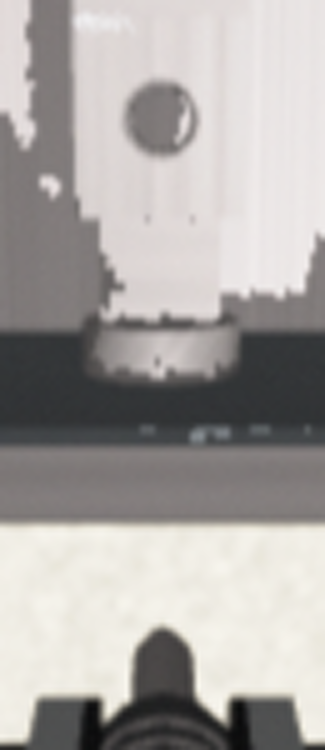

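```bash
python3 -m crank '[{"x":0.3,"y":0,"z":0,"roll":0},{"x":0.45,"y":0,"z":0,"roll":0},{"x":0.3,"y":0,"z":0.1,"roll":0},{"x":0.075,"y":-0.003,"z":0.3,"roll":0},{"x":0,"y":0,"z":0.4,"roll":0},{"x":0,"y":0,"z":0.3,"roll":0},{"x":0,"y":0,"z":0,"roll":0},{"x":0,"y":0,"z":0,"roll":0}]'
python3 - <<'E'
from h import *
snap('wrist','w6',None,1.5)
snap('scene','s6',(200,80,320,200),6)
snap('top','t6',(260,180,360,260),8)
plan()
E
```

```text
t: 8.07
tool_pos: [0.5354, -0.1298, 0.1548]
tool_rot: [1.956, 2.458, 0.0]
contact_force: [-0.2, 0.0, -0.1]
opening: 0.013
t 8.22 tcp [ 0.5357 -0.1298  0.1556] yyaw 0.227 tilt [ 2.e-03 -8.e-04 -1.e+00] F [ 0.2  0.4 -1. ] op 0.0132
ROLL total/.12: -0.0  then x,y,z total/.06: [ 0.  0. -0.]
```

View pics/w6.png

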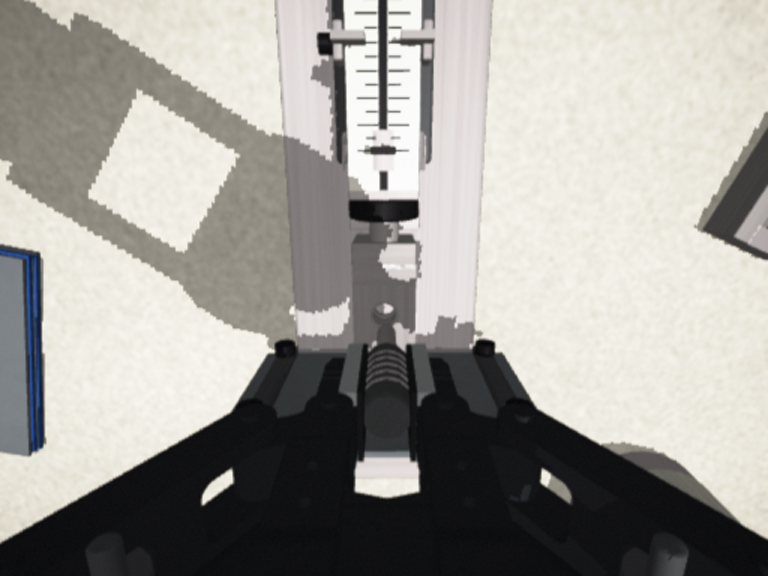

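View pics/s6.png

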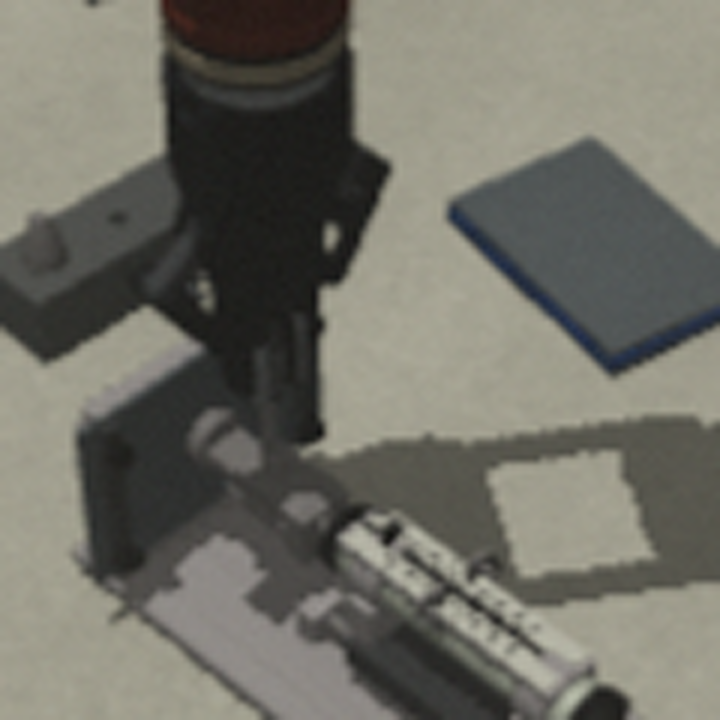

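View pics/t6.png

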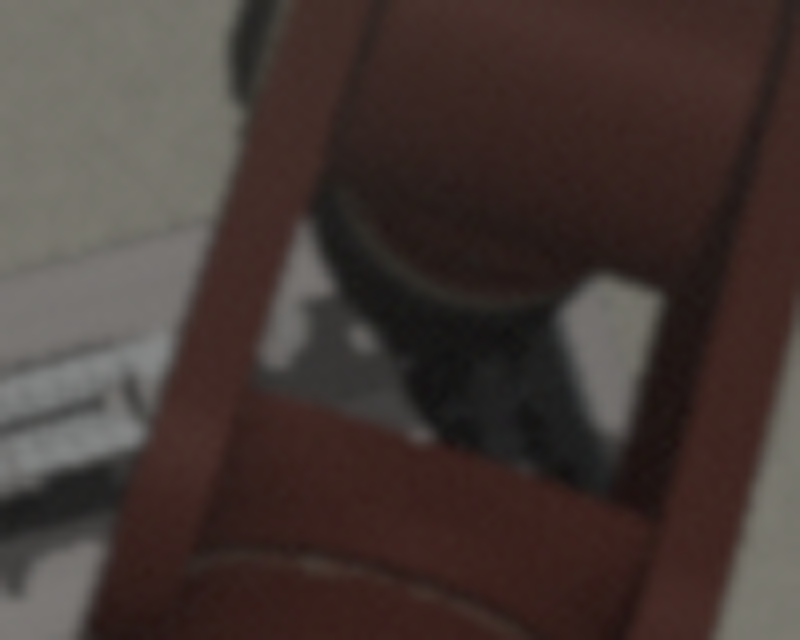

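```bash
python3 - <<'E'
from h import *
show('w6','w6z',(225,185,290,255),10)
o=ctrl.get_obs();print(o['tool_pos'])
for z in (.0895,): print(proj('w6',[[.5353,-.1299,z],[.534,-.1305,z]]))
R,_=cv2.Rodrigues(o['tool_rot']);p=o['tool_pos']
print(proj('w6',[p+R@np.array([-.0006,0,.052]),p+R@np.array([-.0006,0,.045])]))
E
```

```text
[ 0.53573684 -0.12976989  0.15563582]
[[256.62822615 209.41201103]
 [254.68724273 209.79444263]]
[[257.38604253 217.24116185]
 [257.36871309 221.06487684]]
```

View pics/w6z.png

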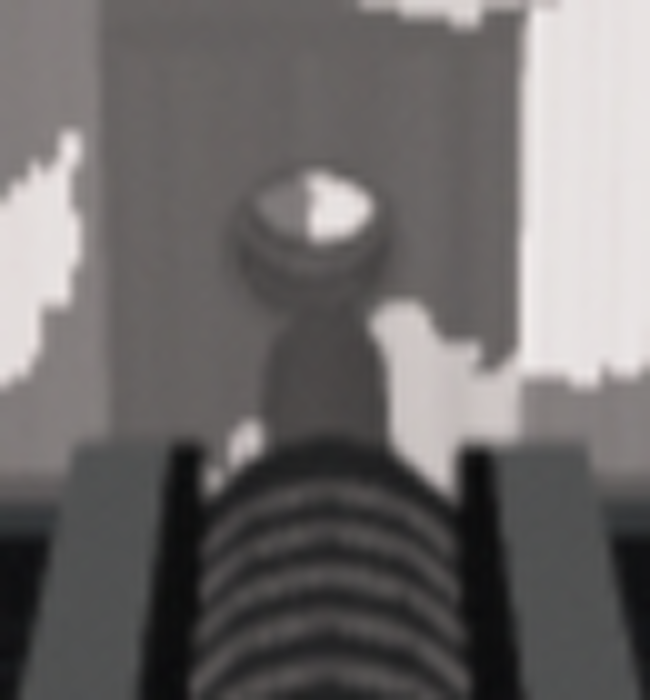

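```bash
python3 -m crank '[{"x":0.015,"y":-0.015,"z":0,"roll":0},{"x":0,"y":0,"z":0.1,"roll":0},{"x":0,"y":0,"z":0.1,"roll":0},{"x":0,"y":0,"z":0.1,"roll":0},{"x":0,"y":0,"z":0.1,"roll":0},{"x":0,"y":0,"z":0.1,"roll":0},{"x":0,"y":0,"z":0,"roll":0}]'
python3 - <<'E'
from h import *
snap('wrist','w7',(225,185,290,255),10)
plan()
E
```

```text
t: 9.1
tool_pos: [0.5335, -0.1285, 0.1236]
tool_rot: [-1.955, -2.458, 0.001]
contact_force: [0.6, -0.5, -1.5]
opening: 0.0136
t 9.15 tcp [ 0.5338 -0.1286  0.124 ] yyaw 0.227 tilt [-6.e-04  2.e-04 -1.e+00] F [ 0.1 -0.2 -0.3] op 0.013
ROLL total/.12: -0.0  then x,y,z total/.06: [ 0.  0. -0.]
```

View pics/w7.png

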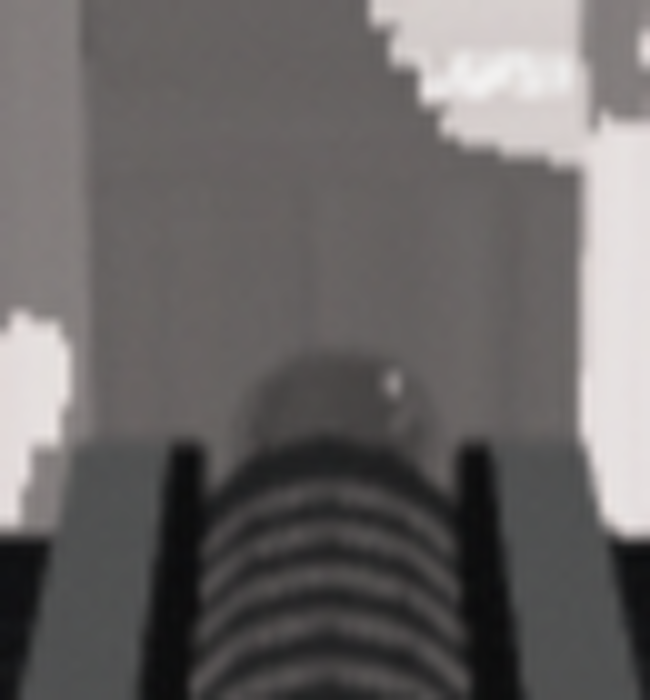

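```bash
python3 -m crank '[{"x":0,"y":0,"z":0.08,"roll":0},{"x":0,"y":0,"z":0.08,"roll":0},{"x":0,"y":0,"z":0.06,"roll":0},{"x":0,"y":0,"z":0.03,"roll":0},{"x":0,"y":0,"z":0,"roll":0}]'
python3 - <<'E'
from h import *
snap('wrist','w8',(205,175,310,255),7)
plan()
E
```

```text
t: 9.78
tool_pos: [0.5338, -0.1287, 0.1092]
tool_rot: [-1.955, -2.458, 0.0]
contact_force: [0.4, -0.4, -0.7]
opening: 0.0131
t 9.82 tcp [ 0.5339 -0.1287  0.1094] yyaw 0.227 tilt [ 0. -0. -1.] F [ 0.1 -0.2 -0.9] op 0.0132
ROLL total/.12: -0.0  then x,y,z total/.06: [ 0.  0. -0.]
```

View pics/w8.png

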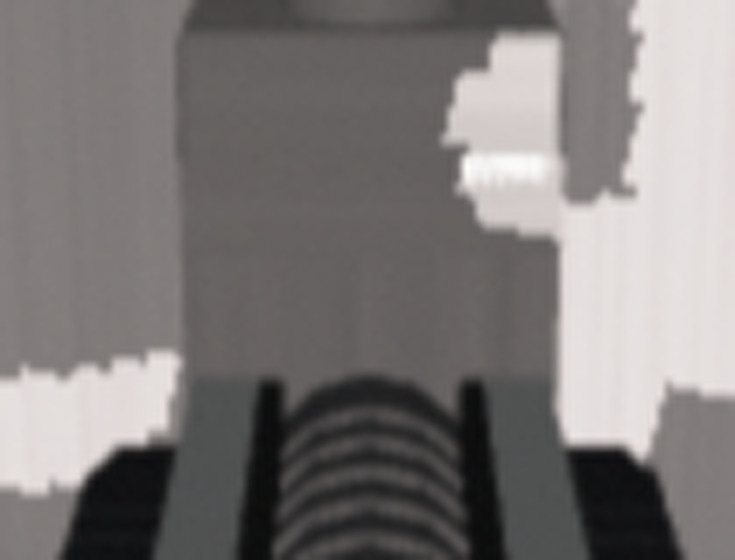

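```bash
python3 -m crank '[{"x":0,"y":0,"z":0.03,"roll":0},{"x":0,"y":0,"z":0,"roll":0}]';python3 -m crank '[{"x":0,"y":0,"z":0.03,"roll":0},{"x":0,"y":0,"z":0,"roll":0}]'
```

```text
t: 10.07
tool_pos: [0.5339, -0.1287, 0.1075]
tool_rot: [-1.955, -2.459, 0.0]
contact_force: [0.2, -0.7, -0.6]
opening: 0.0135
t: 10.32
tool_pos: [0.5342, -0.1288, 0.1067]
tool_rot: [1.955, 2.458, 0.0]
contact_force: [-2.1, -0.2, 5.4]
opening: 0.013
```

```bash
python3 -m crank '[{"x":0,"y":0,"z":0,"roll":0},{"x":0,"y":0,"z":0,"roll":0},{"x":0,"y":0,"z":0,"roll":0},{"x":0,"y":0,"z":0,"roll":0},{"x":0,"y":0,"z":0,"roll":0},{"x":0,"y":0,"z":0,"roll":0},{"x":0,"y":0,"z":0,"roll":0},{"x":0,"y":0,"z":0,"roll":0}]' 0
python3 - <<'E'
from h import *
snap('wrist','w9',None,1.5)
plan()
E
```

```text
t: 11.32
tool_pos: [0.5339, -0.1287, 0.1058]
tool_rot: [1.956, 2.459, -0.0]
contact_force: [0.2, -0.4, 0.3]
opening: 0.0856
t 11.38 tcp [ 0.5339 -0.1287  0.1058] yyaw 0.227 tilt [-0.  0. -1.] F [-0.6 -0.2  0.4] op 0.0851
ROLL total/.12: -0.0  then x,y,z total/.06: [ 0.  0. -0.]
```

View pics/w9.png

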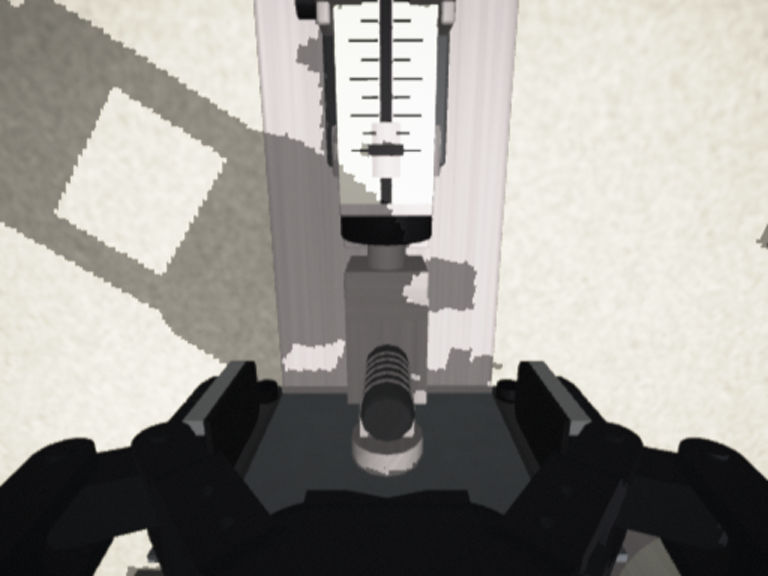

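```bash
python3 -m crank '[{"x":0,"y":0,"z":-0.2,"roll":0},{"x":0,"y":0,"z":-0.5,"roll":0},{"x":0,"y":0,"z":-0.6,"roll":0},{"x":0.2,"y":0,"z":-0.2,"roll":0},{"x":0.5,"y":0,"z":0,"roll":0},{"x":0.7,"y":0,"z":0,"roll":0},{"x":0.7,"y":0,"z":0,"roll":0},{"x":0.5,"y":0,"z":0,"roll":0},{"x":0.2,"y":0,"z":0,"roll":0},{"x":0,"y":0,"z":0,"roll":0}]' 0
python3 - <<'E'
from h import *
snap('wrist','w10',None,1.5)
snap('top','t10',(180,180,360,280),4.4)
plan(.476,.1175,.15)
print(proj('w10',[.476,.1175,.09])*1.5)
E
```

```text
t: 12.62
tool_pos: [0.4958, 0.0354, 0.1955]
tool_rot: [-1.954, -2.46, 0.001]
contact_force: [-0.0, 0.1, 0.7]
opening: 0.0854
t 12.72 tcp [0.4962 0.0344 0.1957] yyaw 0.227 tilt [-2.e-04 -4.e-04 -1.e+00] F [ 0.7 -0.5  0.9] op 0.0854
ROLL total/.12: -0.0  then x,y,z total/.06: [ 1.425 -0.017  0.761]
[[384.12371887 133.53842569]]
```

View pics/w10.png

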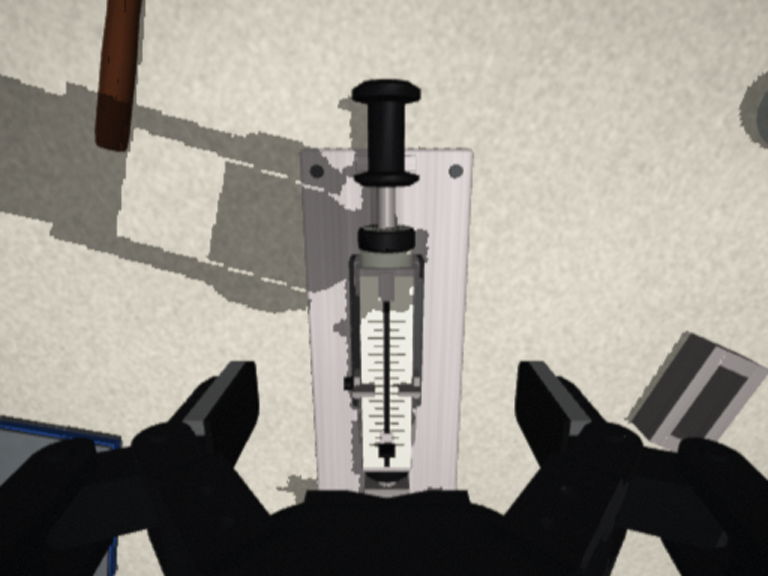

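View pics/t10.png

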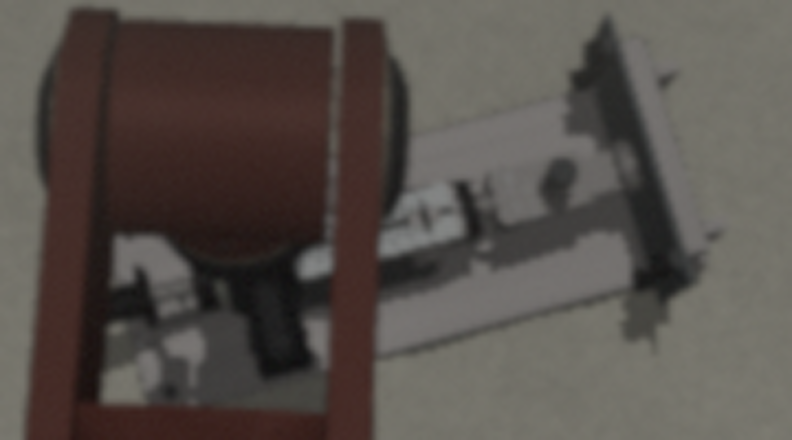

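```bash
python3 - <<'E'
from h import *
show('w10','w10z',(215,235,300,320),9)
show('w6','w6y',(205,10,305,110),7)
P=atz('w10',386/1.5,136/1.5,.08);print(P)
plan(P[0],P[1],.072)
for f,a,b in (('w10',(387,450),(387,388)),('w6',(383,150),(382,41))):
    A=atz(f,a[0]/1.5,a[1]/1.5,.1085);B=atz(f,b[0]/1.5,b[1]/1.5,.1085);print(A,B,np.linalg.norm(A-B))
E
```

```text
[0.47707147 0.11711961 0.08      ]
t 12.72 tcp [0.4962 0.0344 0.1957] yyaw 0.227 tilt [-2.e-04 -4.e-04 -1.e+00] F [ 0.7 -0.5  0.9] op 0.0854
ROLL total/.12: -0.0  then x,y,z total/.06: [ 1.415e+00 -1.000e-03  2.061e+00]
[ 0.5175555  -0.05412442  0.1085    ] [ 0.50833864 -0.01463009  0.1085    ] 0.04055554856726673
[ 0.51784992 -0.05728759  0.1085    ] [ 0.50897916 -0.02018123  0.1085    ] 0.03815196002744322
```

View pics/w10z.png

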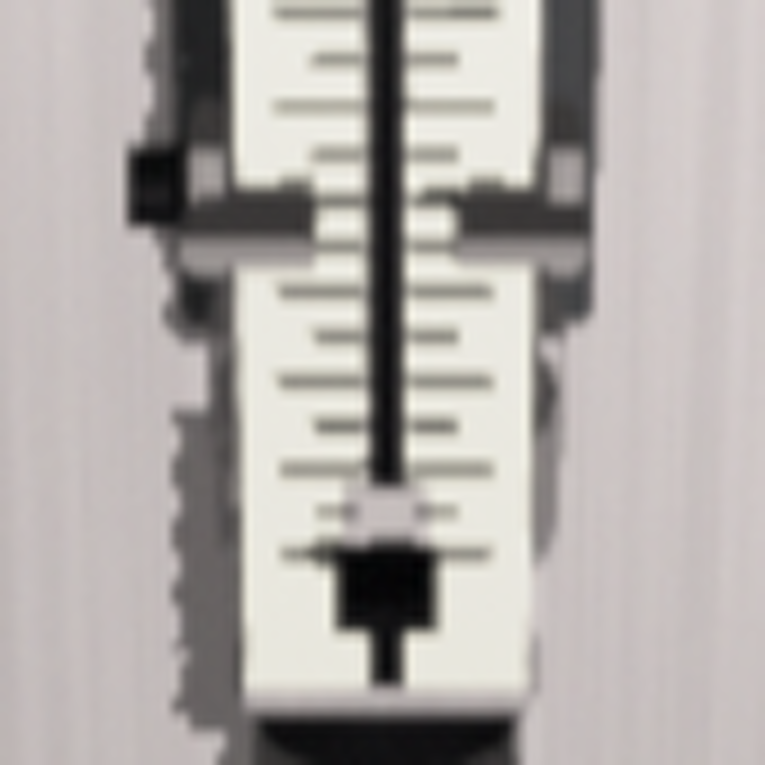

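View pics/w6y.png

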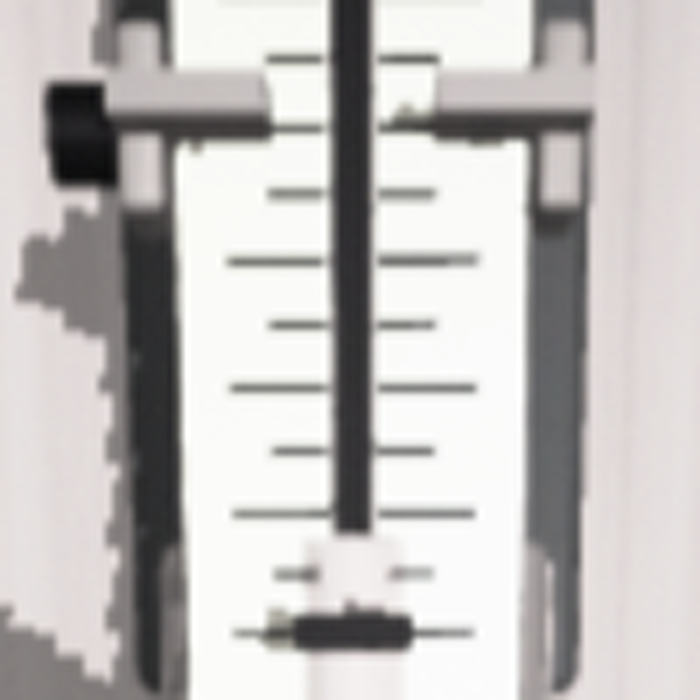

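```bash
python3 - <<'E'
from h import *
for f,a,b in (('w10',(257.8,303.8),(257.8,263)),('w6',(255.3,100.3),(255,22.9))):
    A=atz(f,*a,.1085);B=atz(f,*b,.1085);print(A,B,np.linalg.norm(A-B))
E
```

```text
[ 0.51827314 -0.05797839  0.1085    ] [ 0.50910189 -0.01864558  0.1085    ] 0.04038788847089582
[ 0.51786831 -0.05745573  0.1085    ] [ 0.50867348 -0.01801953  0.1085    ] 0.04049393544596276
```

```bash
python3 -m crank '[{"x":0.4,"y":0,"z":0,"roll":0},{"x":0.6,"y":0,"z":0.2,"roll":0},{"x":0.415,"y":0,"z":0.4,"roll":0},{"x":0,"y":0,"z":0.5,"roll":0},{"x":0,"y":0,"z":0.5,"roll":0},{"x":0,"y":0,"z":0.3,"roll":0},{"x":0,"y":0,"z":0.15,"roll":0},{"x":0,"y":0,"z":0,"roll":0}]' 0
python3 - <<'E'
from h import *
snap('wrist','w11',None,1.5)
snap('scene','s11',(220,120,360,250),5)
plan(.47707,.11712,.072)
E
```

```text
t: 13.72
tool_pos: [0.4772, 0.1174, 0.0727]
tool_rot: [-1.956, -2.458, 0.0]
contact_force: [1.1, -0.6, -0.9]
opening: 0.0852
t 13.82 tcp [0.478  0.1176 0.0739] yyaw 0.227 tilt [ 1.9e-03  1.0e-04 -1.0e+00] F [ 0.7  0.5 -1.1] op 0.0854
ROLL total/.12: -0.0  then x,y,z total/.06: [-0.005 -0.016  0.032]
```

View pics/w11.png

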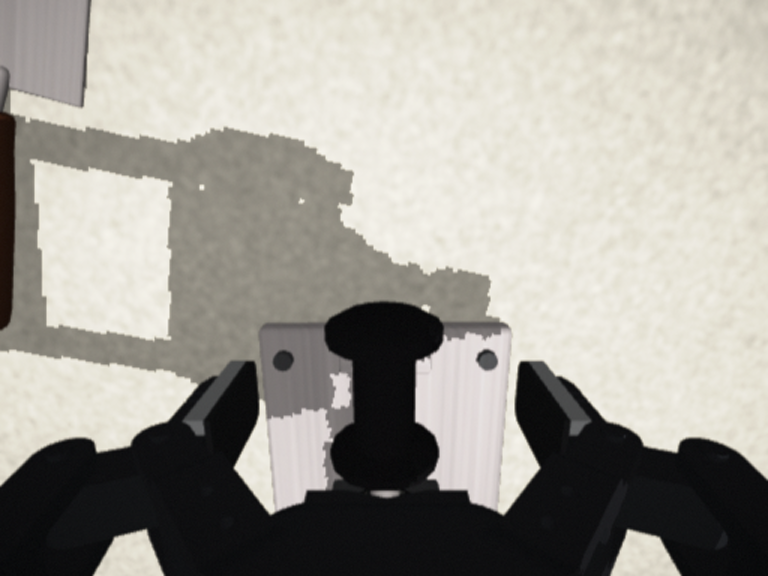

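View pics/s11.png

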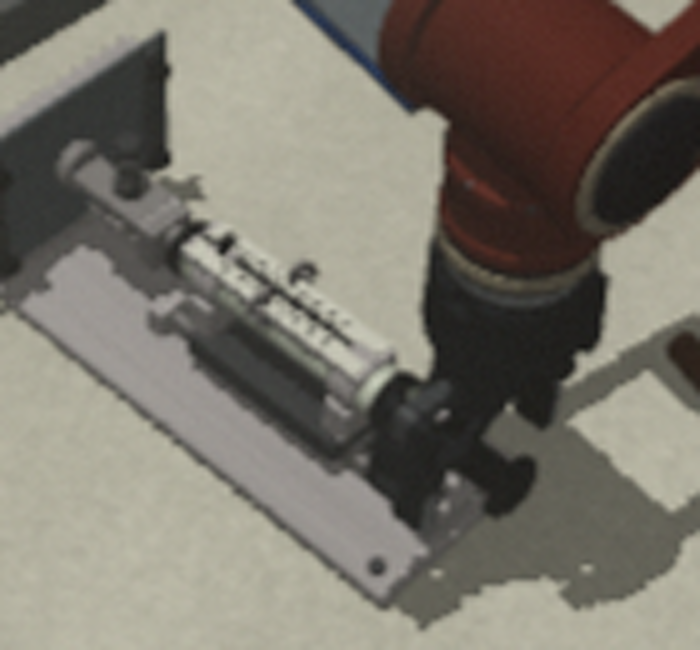

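```bash
python3 - <<'E'
from h import *
o=ctrl.get_obs();R,_=cv2.Rodrigues(o['tool_rot']);p=o['tool_pos']
def T(x,z): # world height z
    return p+R@np.array([x,0,p[2]-z])
for z in (.09,.098,.08):
  print(z,[(x,(proj('w11',T(x,z))[0]*1.5).round(0)) for x in (-.022,-.017,0,.017,.022)])
show('w11','w11z',(200,190,310,340),5)
E
```

```text
0.09 [(-0.022, array([387., 468.])), (-0.017, array([387., 454.])), (0, array([387., 405.])), (0.017, array([387., 353.])), (0.022, array([387., 337.]))]
0.098 [(-0.022, array([387., 486.])), (-0.017, array([387., 471.])), (0, array([387., 420.])), (0.017, array([387., 365.])), (0.022, array([387., 348.]))]
0.08 [(-0.022, array([387., 448.])), (-0.017, array([387., 435.])), (0, array([387., 389.])), (0.017, array([387., 339.])), (0.022, array([387., 324.]))]
```

View pics/w11z.png

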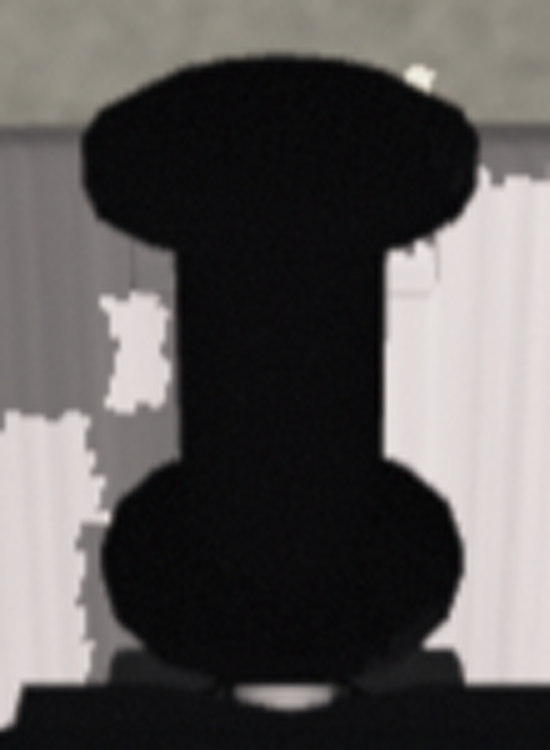

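```bash
python3 -m crank '[{"x":-0.02,"y":-0.014,"z":0.03,"roll":0},{"x":0,"y":0,"z":0,"roll":0},{"x":0,"y":0,"z":0,"roll":0},{"x":0,"y":0,"z":0,"roll":0},{"x":0,"y":0,"z":0,"roll":0},{"x":0,"y":0,"z":0,"roll":0},{"x":0,"y":0,"z":0,"roll":0},{"x":0,"y":0,"z":0,"roll":0},{"x":0,"y":0,"z":0,"roll":0}]' 1 60
python3 - <<'E'
from h import *
snap('wrist','w12',None,1.5)
plan()
E
```

```text
t: 14.95
tool_pos: [0.4766, 0.1164, 0.0713]
tool_rot: [1.955, 2.459, 0.0]
contact_force: [-1.9, -1.3, 5.1]
opening: 0.0181
t 15.0 tcp [0.4766 0.1164 0.0713] yyaw 0.227 tilt [ 2.e-04  1.e-04 -1.e+00] F [-2.3  0.4  5. ] op 0.0182
ROLL total/.12: -0.0  then x,y,z total/.06: [ 0.  0. -0.]
```

View pics/w12.png

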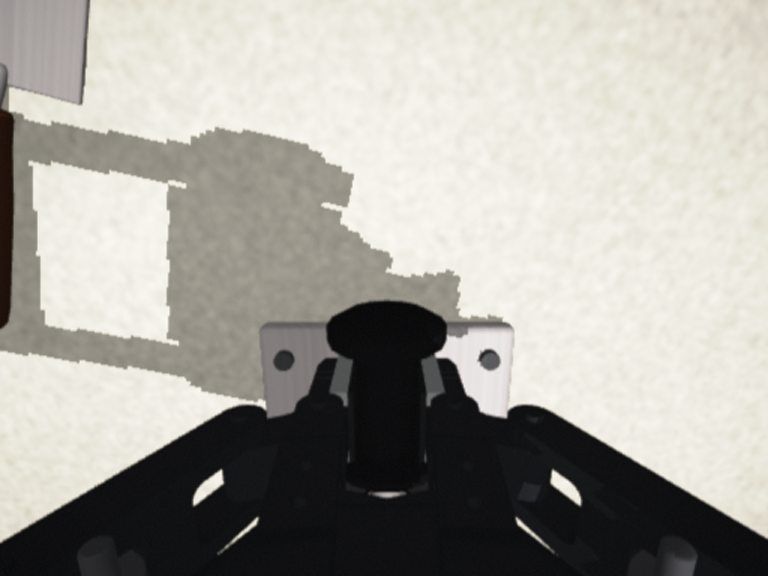

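```bash
python3 -m crank '[{"x":0.05,"y":0,"z":0,"roll":0},{"x":0.08,"y":0,"z":0,"roll":0},{"x":0.08,"y":0,"z":0,"roll":0},{"x":0.08,"y":0,"z":0,"roll":0},{"x":0.08,"y":0,"z":0,"roll":0},{"x":0.08,"y":0,"z":0,"roll":0},{"x":0.05,"y":0,"z":0,"roll":0},{"x":0,"y":0,"z":0,"roll":0},{"x":0,"y":0,"z":0,"roll":0}]'
python3 - <<'E'
from h import *
snap('scene','s13',(220,120,360,250),5.5)
snap('top','t13',(180,180,360,280),4.4)
plan()
E
```

```text
t: 16.12
tool_pos: [0.4701, 0.1443, 0.0713]
tool_rot: [1.954, 2.457, -0.003]
contact_force: [-2.0, -5.9, 5.5]
opening: 0.0181
t 16.23 tcp [0.4701 0.1443 0.0713] yyaw 0.227 tilt [ 6.0e-04 -3.1e-03 -1.0e+00] F [-1.3 -5.7  5. ] op 0.0185
ROLL total/.12: -0.0  then x,y,z total/.06: [ 0.  0. -0.]
```

View pics/s13.png

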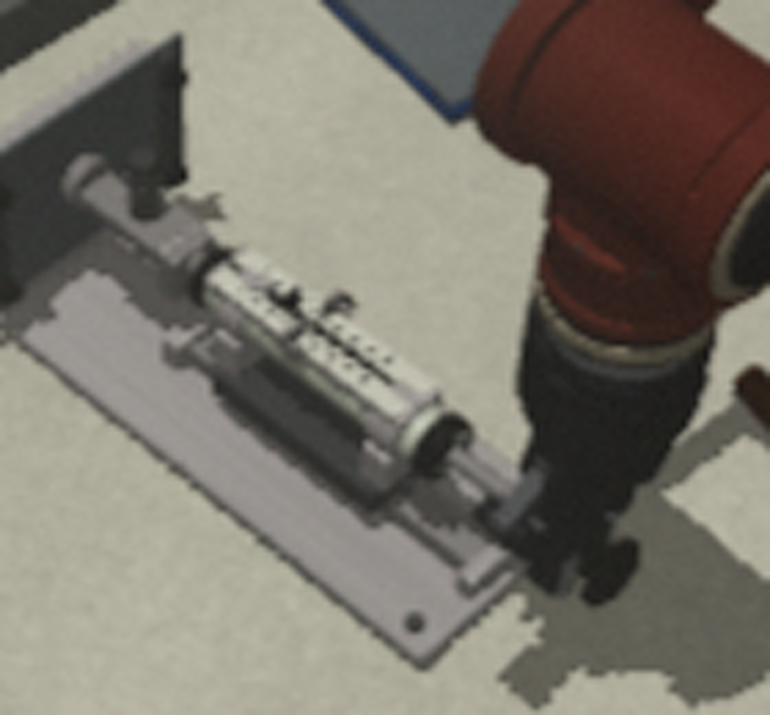

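View pics/t13.png

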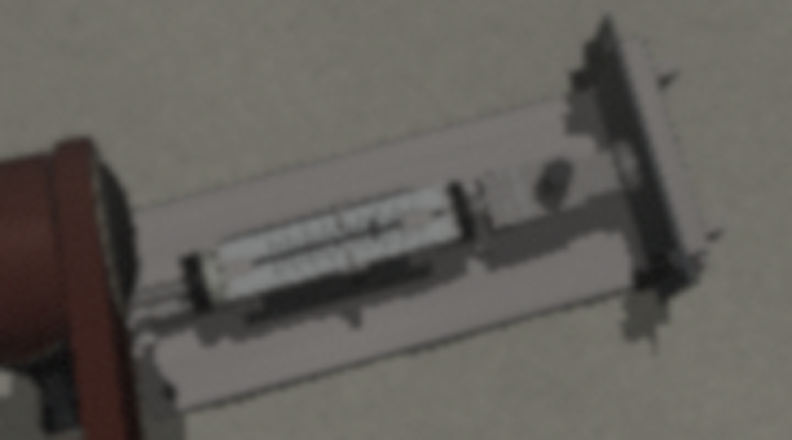

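```bash
python3 - <<'E'
from h import *
show('s13','s13z',(255,160,305,200),15)
show('s11','s11z',(255,160,305,200),15)
E
```

```text
(no output)
```

View pics/s13z.png

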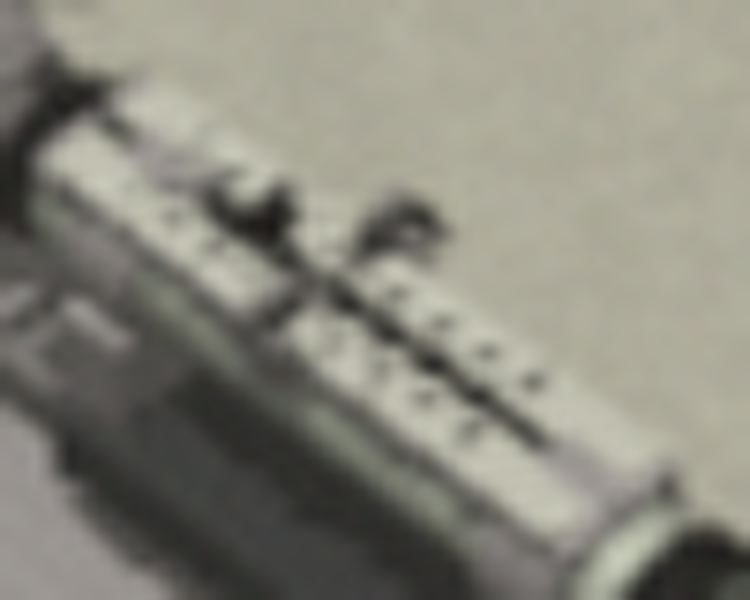

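View pics/s11z.png

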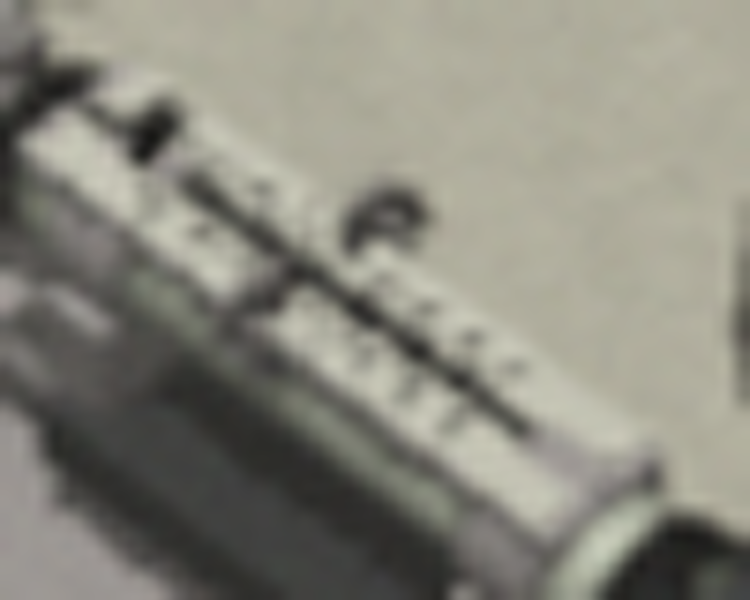

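```bash
python3 -m crank '[{"x":0.05,"y":0,"z":0,"roll":0},{"x":0.06,"y":0,"z":0,"roll":0},{"x":0.06,"y":0,"z":0,"roll":0},{"x":0.05,"y":0,"z":0,"roll":0},{"x":0,"y":0,"z":0,"roll":0},{"x":0,"y":0,"z":0,"roll":0}]'
python3 - <<'E'
from h import *
snap('scene','s14',(255,160,305,200),15)
snap('top','t14',(220,210,300,255),9.5)
plan()
E
```

```text
t: 16.98
tool_pos: [0.4672, 0.1567, 0.0712]
tool_rot: [1.953, 2.457, -0.005]
contact_force: [-1.3, -8.4, 5.3]
opening: 0.0183
t 17.07 tcp [0.4672 0.1567 0.0713] yyaw 0.227 tilt [ 7.0e-04 -4.2e-03 -1.0e+00] F [-1.4 -7.   5.1] op 0.0187
ROLL total/.12: -0.0  then x,y,z total/.06: [ 0.  0. -0.]
```

View pics/s14.png

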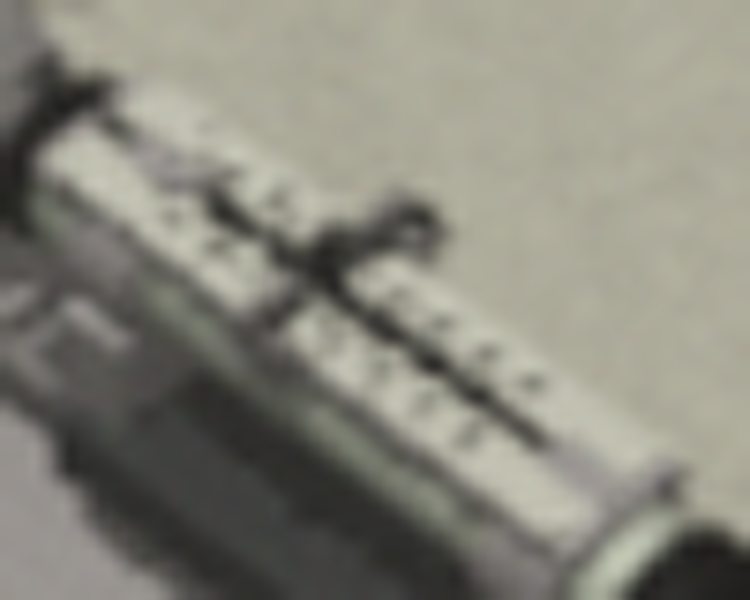

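View pics/t14.png

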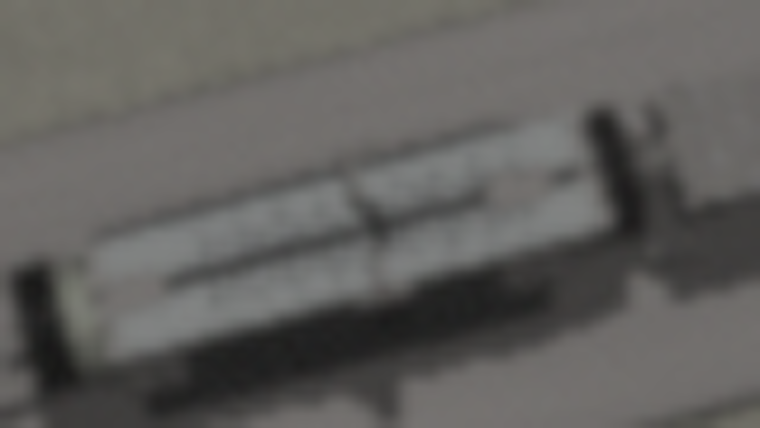

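```bash
python3 -m crank '[{"x":0.02,"y":0,"z":0,"roll":0},{"x":0.02,"y":0,"z":0,"roll":0},{"x":0,"y":0,"z":0,"roll":0},{"x":0,"y":0,"z":0,"roll":0},{"x":0,"y":0,"z":0,"roll":0},{"x":0,"y":0,"z":0,"roll":0}]'
python3 - <<'E'
from h import *
snap('scene','s15',(255,160,305,200),15)
snap('top','t15',(240,210,290,250),15)
show('scene0','s0z',(255,160,305,200),15)
plan()
E
```

```text
t: 17.82
tool_pos: [0.4667, 0.1589, 0.0713]
tool_rot: [1.953, 2.456, -0.005]
contact_force: [-1.1, -9.0, 5.1]
opening: 0.0183
t 17.93 tcp [0.4667 0.1589 0.0713] yyaw 0.227 tilt [ 7.0e-04 -4.4e-03 -1.0e+00] F [-1.6 -7.8  5.4] op 0.0184
ROLL total/.12: -0.0  then x,y,z total/.06: [ 0.  0. -0.]
```

View pics/s15.png

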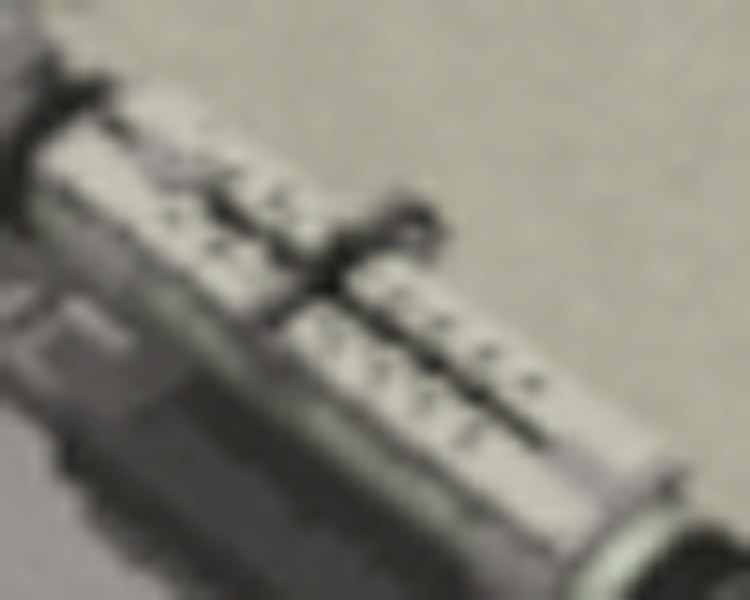

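View pics/t15.png

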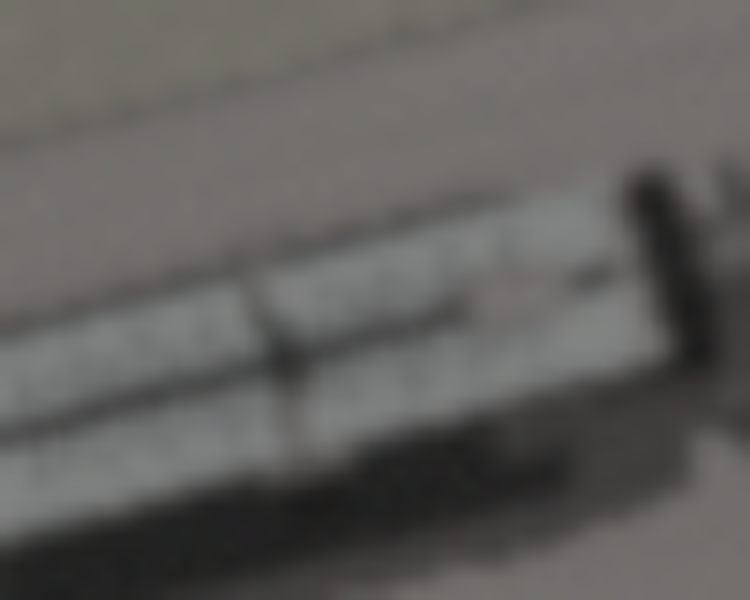

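```bash
python3 -m crank '[{"x":0.012,"y":0,"z":0,"roll":0},{"x":0,"y":0,"z":0,"roll":0},{"x":0,"y":0,"z":0,"roll":0},{"x":0,"y":0,"z":0,"roll":0},{"x":0,"y":0,"z":0,"roll":0},{"x":0,"y":0,"z":0,"roll":0},{"x":0,"y":0,"z":0,"roll":0},{"x":0,"y":0,"z":0,"roll":0}]'
python3 - <<'E'
from h import *
snap('scene','s16',(220,130,300,195),10)
snap('top','t16',(230,200,330,260),8)
plan(); print(np.abs(ctrl.get_obs()['dq']).max())
E
```

```text
t: 18.92
tool_pos: [0.4666, 0.1596, 0.0713]
tool_rot: [1.953, 2.456, -0.005]
contact_force: [-1.1, -8.3, 4.5]
opening: 0.0184
t 19.02 tcp [0.4666 0.1595 0.0713] yyaw 0.227 tilt [ 8.0e-04 -4.5e-03 -1.0e+00] F [-0.3 -7.9  5.5] op 0.0187
ROLL total/.12: -0.0  then x,y,z total/.06: [ 0.  0. -0.]
0.0020671149913560794
```

View pics/s16.png

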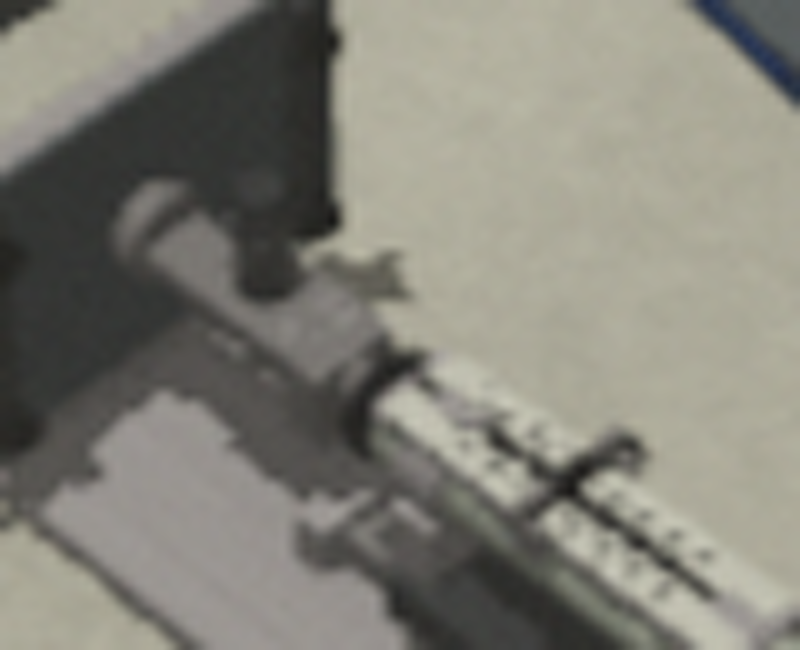

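View pics/t16.png

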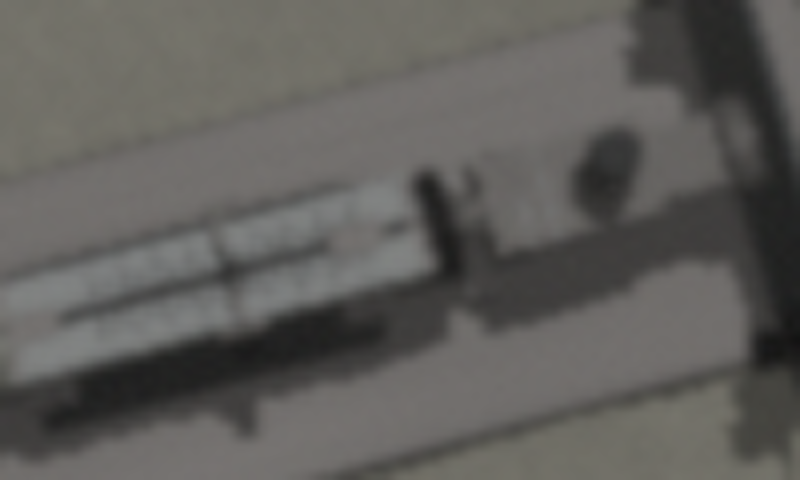

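The pointer (s16 about 570,480) and the blades (540,505 and 605,450) make one straight line. The top view agrees, with all three on a line through about (230,270). The pin stands upright with its grip on the fork. The arm is steady, so I'm handing in.

```bash
python3 -c "
from station import ctrl
print(ctrl.finish_job())"
```

```text
the job is handed in; nothing more can be done
None
```

I moved the coupling pin from the block to the fork, pressed it in until the shoulder met the fork (about 5 N at contact), and let go. I then gripped the handle and drew the rod out in small steps to the set index. The job was handed in at about 19 s, with the handle still held.

**Pointer:** In the last scene and top pictures the pointer and both index blades form one straight line. The numbers agree: I measured the index at about 40.4 mm. The rod worked out at about 40.5 mm, from 44 mm of handle travel less an estimated 3.5–4 mm of play. Before the last 0.7 mm nudge, the top view suggested the pointer was about 1.5 mm short and the travel figure about 0.5 mm. Both are inside the 4 mm limit.

**Load and steadiness:** The pull on the tool was about 8 N, the joints were practically still (0.002 rad/s), and the pin stood upright in the fork. I had no direct reading of the contact between fingers and handle, and the job gave no verdict. I did not take a final picture of the bystanders, but nothing came near them.

One early move was refused because I left out zero values in the rows. Nothing moved then.

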